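Third hand: hold a reel flange against the sprung stop

ROBOT

A 6-joint arm with a two-finger parallel gripper is mounted at the origin on the work surface. World frame = base frame: x ahead of the robot, y to its left, z up, the work surface at z = 0. Lengths are in mm, angles in rad, forces in N, time in s.
With the tool pointing down it reaches from about 375 to 750 mm from the base axis. Payload 9 kg.
Tool frame: the origin (TCP) lies midway between the tips of the shut fingers; the grasp point (between the pads) lies 19 mm behind it; z points along the fingers, y is the line along which they close (so a half turn about z gives the same grasp; the last joint's range is limited). The gripper opens to 85 mm and grips with 20 to 120 N. Pads are 22 mm wide; open, the fingers measure 114 mm over their backs; the gripper's body (76 mm by 85 mm) begins 54 mm behind the grasp point. The pads swing forward as they close: fully open they stand 13 mm farther back than shut.
Start: joints at [-1.43, 0.104, 0.097, 1.564, 0, 1.353], TCP at [210.702, -561.82, 231.331] pointing down, gripper open.
Joint ranges: [-2.99, 2.99], [-0.84, 1.86], [-1.1, 1.16], [-1.84, 2.11], [-1.51, 1.56], [-3.14, 3.14]. Speed limits (rad/s): [2.22, 2.22, 2.57, 3.14, 3.14, 3.14].

INTERFACE

Orientations are given as a unit quaternion [w, x, y, z].
In Python, from workcell import bot, optics gives the robot as it stands (bot), with the cameras (optics).
- The arm moves only by the shell command python3 nudge.py 'ROWS'. ROWS is one flat JSON list of numbers that holds 1 to 5 rows one after another, with no inner brackets; each row has 7 numbers: a rotation vector rx, ry, rz in parts of the range, where 1.0 means 120 degrees, then dx, dy, dz in a scale on which 1.0 is 200 mm, then the finger opening in mm; each row shifts and turns the commanded pose from where the row before left it, along the tool's axes as they then stand; what a row does not reach is not made up. A row lasts 1/12 s, in which the tool goes at most 41.7 mm and 0.125 rad, less where a joint would pass 70% of its speed; a pose out of reach is approached as far as the arm can. The fingers move at their own pace and stop on an object; the grip force is fixed at half the most. Time passes only in rows, so rows that do not move let the fingers close. It prints the time, the measured TCP pose, the force, the opening and the grip force at its end. Input that does not fit is refused with a message, and nothing moves.
- bot.read_state(): the state, without advancing time (a new reading comes with each control period).
- optics.camera(name): name is "scene" or "top" or "wrist"; returns the picture (400x640x3 uint8, red, green, blue); there is no depth.
- optics.camera_params(name): a dict with "mtx" (3x3 intrinsics, pixels), "k1" (the pictures are not rectified: a ray, as slopes to the right and down, at radius r is drawn at 1 + k1 r^2 times it, then the intrinsics apply), "rvec" (rotation vector, rad) and "tvec" (3), from world to camera coordinates, as OpenCV has them. Camera axes: x right, y down, z forward; pixel columns grow to the right and rows downward; lengths in mm; the calibration is good to about 2 mm. A picture is of the moment at which its call begins: read the wrist's pose just before it. camera_params takes no time and is no camera call; for the wrist camera it gives the pose at the moment of the call.
- bot.finish_job(): hands the job in; it is judged then, once.
The state is a dict: "t": time; "q": joint angles; "joint_vel": joint speeds; "joint_torque": joint torques, N m; "position": TCP position; "eef_rot": TCP orientation; "contact_force": force on the tool from outside, world axes, zero at the start; "ft_torque": the same for the moment, N m; "gripper_width": finger opening in mm; "finger_force": force on a finger pad.
Only numpy, scipy, OpenCV 4.12 (cv2) and the standard library are available. Lean on these libraries where they do the work, as an engineer would, in place of code of your own. Each camera call takes 0.05 s, during which the arm holds its last target. There are 200 camera calls.

TASK

Take the square-headed steel pin out of its wooden block and put its round end down right through the centre hole of the wooden reel flange lying on the jig. Then, with the pin, slide the flange along the runners until it sits against both posts of the sprung stop, and press it there with a steady 10 N or so, never hard, so that I can screw the barrel on. Finish while still holding: keep the pin gripped, upright, through the hole and clear of the jig, keep up the push, and leave the other things on the bench alone.

Things in the scene. Friction and masses are not known exactly. Their poses are not given: they have to be found in the camera images.
- jig: Fixed plywood jig. Base 15 mm thick, x = -150 to 200, y = -100 to 100 mm; origin on its underside, +x is the push direction (to the stop), z up. Two wooden runners along x on it (x = -135 to 85, 30 mm wide, centred at y = -60 and 60, tops 33 mm above the bench), an open channel 90 mm wide and 18 mm deep between. Behind the stop a cross block, top 50 mm above the bench.
- stop: Sprung metal bar across the jig's +x end with two upright posts (12 mm thick, 90 mm apart, tops 50 mm above the bench). Origin: bench height, midway between the post axes; axes as the jig's. Rests at x = 100 mm of the jig; yields to +x up to 25 mm: moves from 2 N, then 0.8 N more per mm (10 N at 10 mm), hard at the end.
- stop_seat (a point): Point that moves with the stop, 67.4 mm before the post axes and 33 mm above the bench: where the flange's origin lies when the flange sits against both posts. x axis = push direction.
- flange: Loose round plywood reel flange: disc 150 mm in diameter, 12 mm thick, about 0.14 kg, with a plain centre hole 19 mm in diameter. Lies flat on the two runners, its underside 33 mm and its top 45 mm above the bench. Origin: centre of the underside, z up.
- pin: Steel pin, 0.2 kg, standing upright in the wooden block: round shank 14 mm in diameter and 30 mm long with a chamfered lower end, above it a square head 24 x 24 mm, 40 mm tall (70 mm in all). Origin: centre of the lower end; z up along the pin, x and y square to the head's flats.
- pin_tip (a point): Centre of the pin's lower end (same point as the pin's origin).
- block: Fixed wooden block 60 x 60 mm, 35 mm high, with a round hole 28 mm deep (floor 7 mm above the bench) in the middle of its top, in which the pin stands, so that the pin's head begins 2 mm above the block. Origin: centre of its underside.
- barrel: Bystander: loose cardboard tube standing on end, 64 mm in diameter, 50 mm high. Origin: centre of its underside.
- screwdriver: Bystander: screwdriver lying on the bench beyond the work.
- tub: Bystander: small open grey plastic tub, 100 x 80 x 40 mm. Origin: centre of its underside.

How it is judged (in metres and radians):
On the way, in this order (a step that is already met when the one before it is completed fails the run):
1. the pin is held clear of its block (height (world z) of pin_tip above 0.045 m and contact force between the fingers and pin above 2 N), for 0.1 s.
2. the pin is right through the flange's hole, the flange not yet pressed against the stop (z of pin_tip in the frame of flange below -0.002 m and horizontal distance between pin_tip and flange below 0.007 m and angle between pin's own z axis and vertical below 0.2 rad and contact force between flange and stop below 2 N), for 0.1 s.
3. the flange sits against both posts and is pressed there with 6 to 15 N for 1.5 s (z of pin_tip in the frame of flange below -0.002 m and horizontal distance between pin_tip and flange below 0.007 m and angle between pin's own z axis and vertical below 0.2 rad and contact force between flange and stop between 6 and 15 N and horizontal distance between flange and stop_seat below 0.004 m and angle between flange's own z axis and vertical below 0.06 rad), for 1.5 s.
At the end, for the whole second after the job is handed in: Still gripped, the pin is upright (0.2 rad), its end 2 mm or more below the flange's underside, touching neither jig nor stop; by the pin alone (no finger on it) the flange, flat and at rest, is pressed against both posts (within 4 mm of the seat) with 6 to 15 N (all of step 3 and contact force between pin and flange above 4 N and contact force between the fingers and pin above 5 N and contact force between pin and jig below 0.5 N and contact force between the fingers and flange below 0.5 N and height (world z) of pin_tip above 0.0155 m and linear speed of flange below 0.01 m/s); the arm keeps its last pose, push and grip.
It fails at once if the flange was pressed against the stop with more than 22 N (contact force between flange and stop above 22 N).
It fails at once if the flange was tipped up (angle between flange's own z axis and vertical above 0.3 rad).
It fails at once if a bystander was moved by more than 20 mm (distance of any of barrel, screwdriver, tub from where it was at the start of the episode above 0.02 m).
It also fails if it takes over 58 s, if anything falls off the work surface, if the arm or the gripper's body presses on something with over 40 N, if the wrist force passes 120 N, or if a joint passes its speed limit or range.

## Working session

There is one attempt and no reset: what is moved stays moved. The work goes in short steps, Python scripts to look and compute and a shell command to move; the robot and the scene stay as the last step left them, time stands still between calls to the robot, and variables do not carry over. Pictures are saved under pics/ and viewed, at most 13 in all, crops included, and the job is handed in when it is done.

```bash
ls; mkdir -p pics; cat > h.py <<'E'
import numpy as np,cv2
from workcell import bot, optics
def px2w(cam,pts,z,P=None):
    P=P or optics.camera_params(cam);K=np.array(P["mtx"],float);R=cv2.Rodrigues(np.array(P["rvec"],float))[0];t=np.array(P["tvec"],float).ravel()
    C=-R.T@t;out=[]
    for (u,v),zz in zip(pts,np.broadcast_to(z,len(pts))):
        d=np.array([(u-K[0,2])/K[0,0],(v-K[1,2])/K[1,1]]);s=d.copy()
        for _ in range(30): s=d/(1+P["k1"]*(s@s))
        r=R.T@np.array([*s,1]);out.append(C+r*(zz-C[2])/r[2])
    return np.array(out)
def w2px(cam,X,P=None):
    P=P or optics.camera_params(cam);K=np.array(P["mtx"],float);R=cv2.Rodrigues(np.array(P["rvec"],float))[0];t=np.array(P["tvec"],float).ravel()
    c=np.atleast_2d(X)@R.T+t;s=c[:,:2]/c[:,2:];s=s*(1+P["k1"]*(s**2).sum(1,keepdims=True))
    return s*[K[0,0],K[1,1]]+[K[0,2],K[1,2]]
def shot(cam,name):
    im=optics.camera(cam)[:,:,::-1].copy();cv2.imwrite(f"pics/{name}.png",im);return im
E
python3 - <<'E'
from h import *
np.set_printoptions(precision=2,suppress=True)
for c in("top","scene","wrist"):
    p=optics.camera_params(c);R=cv2.Rodrigues(np.array(p["rvec"]))[0];print(c,np.array(p["mtx"]).ravel(),p["k1"],-R.T@np.array(p["tvec"]).ravel())
shot("top","top0");shot("scene","scene0")
print(bot.read_state())
E
```

```text
nudge.py
pics
workcell.py
top [373.91   0.   322.35   0.   373.91 197.49   0.     0.     1.  ] 0.008654556214208091 [503.8    4.95 912.32]
scene [392.61   0.   322.1    0.   392.61 199.88   0.     0.     1.  ] 0.028108590320907408 [1220.93 -274.99  719.05]
wrist [302.77   0.   315.29   0.   302.77 193.45   0.     0.     1.  ] -0.0377404193199451 [ 290.33 -532.33  372.54]
{'t': 0.1, 'q': array([-1.43,  0.1 ,  0.1 ,  1.56,  0.  ,  1.35]), 'joint_vel': array([ 0., -0.,  0.,  0.,  0.,  0.]), 'joint_torque': array([  0.01, -55.82,  50.47,   0.01,  -0.  ,   0.  ]), 'position': array([ 210.67, -561.47,  230.58]), 'eef_rot': array([-0.  ,  0.98,  0.18,  0.  ]), 'contact_force': array([0.27, 0.35, 1.03]), 'ft_torque': array([ 0.04,  0.02, -0.01]), 'finger_force': 0.0, 'gripper_width': 85.35415090747064}
```

View pics/top0.png

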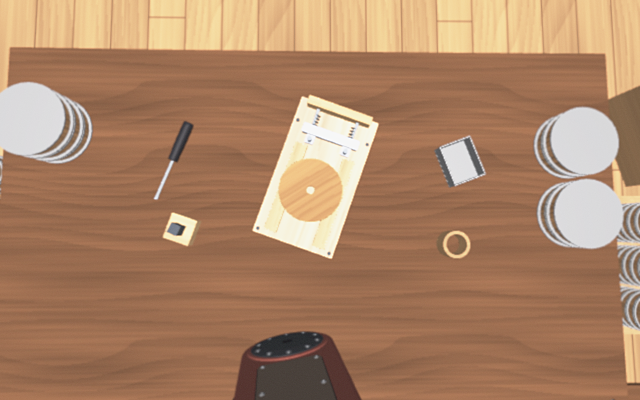

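```bash
python3 - <<'E'
from h import *
im=cv2.imread("pics/top0.png")
a=cv2.resize(im[205:255,155:205],None,fx=8,fy=8,interpolation=cv2.INTER_CUBIC)
b=cv2.resize(im[90:265,250:385],(390,506),interpolation=cv2.INTER_CUBIC)
o=np.zeros((506,800,3),np.uint8);o[:400,:400]=a;o[:,405:795]=b
cv2.imwrite("pics/crop0.png",o)
np.set_printoptions(precision=1,suppress=True)
print(px2w("top",[(181,229),(176,229),(310,190),(309,97),(378,123),(254,230),(331,257),(456,245),(460,161)],[35,77,45,50,50,15,15,50,40]))
print(w2px("top",[[0,0,0],[210,-561,230]]))
E
```

```text
[[ 499.7  308.2   35. ]
 [ 500.   304.5   77. ]
 [ 589.6   10.1   45. ]
 [ 809.6   12.5   50. ]
 [ 748.  -150.2   50. ]
 [ 496.8  143.3   15. ]
 [ 432.4  -39.8   15. ]
 [ 461.6 -327.2   50. ]
 [ 659.7 -346.7   40. ]]
[[314.3 445.1]
 [629.5 391.8]]
```

View pics/crop0.png

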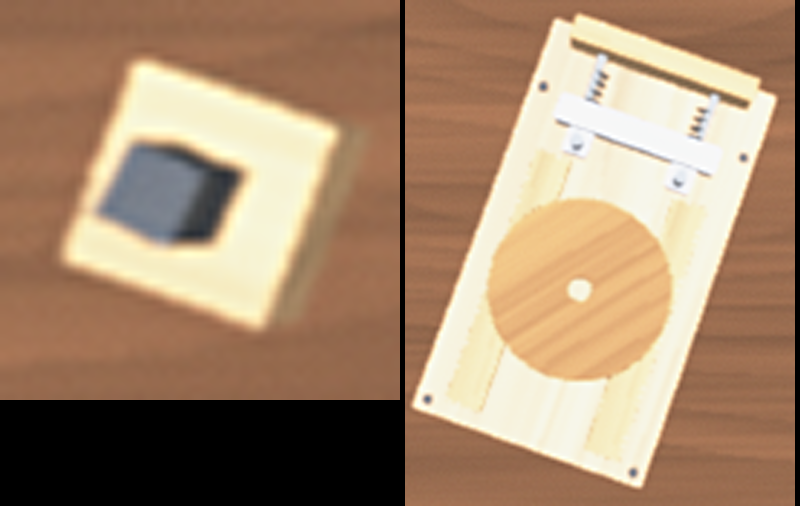

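View pics/scene0.png

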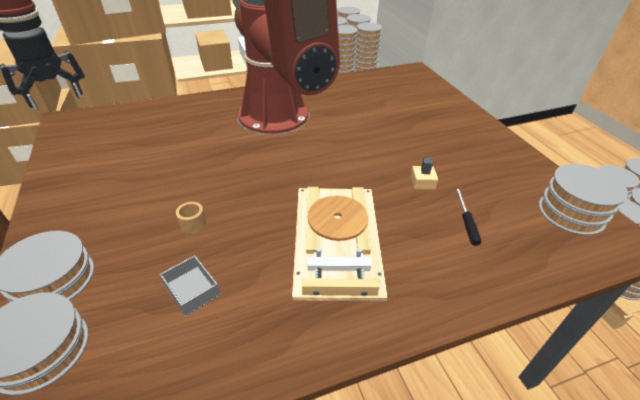

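The top view shows the pin in its block at about (176,229), the flange centre at about (310,190), and the stop posts at the (577,144) and (680,181) crop pixels. The screwdriver, tub and barrel all stand off to the sides.

```bash
python3 - <<'E'
from h import *
np.set_printoptions(precision=1,suppress=True)
L=lambda p:[((x+.5)/8-.5+155,(y+.5)/8-.5+205) for x,y in p]
Rr=lambda p:[((x-405+.5)/2.889-.5+250,(y+.5)/2.889-.5+90) for x,y in p]
b=px2w("top",L([(135,60),(342,127),(268,328),(62,262)]),35);print("block",b,b.mean(0),np.linalg.norm(np.roll(b,1,0)-b,axis=1))
a=lambda v:np.degrees(np.arctan2(v[1],v[0]))
print("yaw",a(b[0]-b[3]),a(b[1]-b[2]),a(b[0]-b[1])-90,a(b[3]-b[2])-90)
h=px2w("top",L([(130,145),(202,163),(167,243),(97,210)]),77);print("pin",h,h.mean(0),a(h[0]-h[3]),a(h[1]-h[2]),a(h[0]-h[1])-90,a(h[3]-h[2])-90)
f=px2w("top",Rr([(580,290),(580,289.5)]),45);print("flange",f)
j=px2w("top",Rr([(556,18),(777,98),(641,487),(413,407)]),15);print("jig",j,np.linalg.norm(np.roll(j,1,0)-j,axis=1),a(j[0]-j[3]),a(j[1]-j[2]),a(j[0]-j[1])-90,a(j[3]-j[2])-90)
p=px2w("top",Rr([(577,144),(680,181)]),50);print("posts",p,p.mean(0),a(p[0]-p[1])-90)
E
```

```text
block [[538.9 331.2  35. ]
 [519.4 271.3  35. ]
 [461.7 291.   35. ]
 [480.8 350.2  35. ]] [500.2 310.9  35. ] [61.2 62.9 61.  62.2]
yaw -18.10246956270821 -18.808837205772992 -18.05211108384144 -17.913980693583753
pin [[513.9 316.2  77. ]
 [508.9 296.5  77. ]
 [487.  305.4  77. ]
 [496.1 324.6  77. ]] [501.4 310.7  77. ] -25.295113859000967 -22.073845343476922 -14.197779429617384 -25.26535171098108
flange [[589.5   9.5  45. ]
 [589.9   9.5  45. ]]
jig [[ 824.7   30.1   15. ]
 [ 756.5 -157.6   15. ]
 [ 429.5  -40.6   15. ]
 [ 495.5  147.    15. ]] [349.2 199.8 347.2 198.9] -19.549957130156535 -19.68240701086412 -19.96511053754439 -19.390309900662714
posts [[707.8  12.   50. ]
 [677.7 -71.4  50. ]] [692.7 -29.7  50. ] -19.818682763957753
```

The manual's scale: shifts go in shares of 200 mm and turns go in shares of 120 degrees. Converting my numbers, -0.1234 rad / 2.0944 = -0.0589.

```bash
python3 nudge.py '[0,0,-0.0589,0,0,0,85,0,0,-0.0589,0,0,0,85,0,0,-0.0589,0,0,0,85,0,0,-0.0589,0,0,0,85,0,0,-0.0589,0,0,0,85]'
python3 nudge.py '[0,0,-0.0589,0,0,0,85,0,0,-0.0589,0,0,0,85,0,0,0,0,0,0,85]'
```

```text
t: 0.52
position: [210.7, -561.6, 230.8]
eef_rot: [-0.0, 0.882, 0.471, 0.0]
contact_force: [-0.4, -0.3, 0.1]
gripper_width: 84.9
finger_force: 0.0
t: 0.77
position: [210.7, -561.6, 230.9]
eef_rot: [-0.0, 0.817, 0.576, 0.0]
contact_force: [-0.5, 0.7, -0.1]
gripper_width: 85.2
finger_force: 0.0
```

Scaled: 35 mm / 200 = 0.175, 16 mm / 200 = 0.08.

```bash
python3 nudge.py '[0,0,0,0.175,0.08,0,85,0,0,0,0.175,0.08,0,85,0,0,0,0.175,0.08,0,85,0,0,0,0.175,0.08,0,85,0,0,0,0.175,0.08,0,85]'
python3 nudge.py '[0,0,0,0.175,0.08,0,85,0,0,0,0.175,0.08,0,85,0,0,0,0.175,0.08,0,85,0,0,0,0.175,0.08,0,85,0,0,0,0.175,0.08,0,85]' | sed -n 2p
python3 nudge.py '[0,0,0,0.175,0.08,0,85,0,0,0,0.175,0.08,0,85,0,0,0,0.175,0.08,0,85,0,0,0,0.175,-0.0875,0,85,0,0,0,0.175,-0.0875,0,85]'| sed -n 2p
python3 nudge.py '[0,0,0,0.175,-0.0875,0,85,0,0,0,0.175,-0.0875,0,85,0,0,0,0.175,-0.0875,0,85,0,0,0,0.175,-0.0875,0,85,0,0,0,0.175,-0.0875,0,85]'| sed -n 2p
python3 nudge.py '[0,0,0,0.175,-0.0875,0,85,0,0,0,0.175,-0.0875,0,85,0,0,0,0.175,-0.0875,0,85,0,0,0,0.175,-0.0875,0,85,0,0,0,0,0,0.2,85]'
python3 nudge.py '[0,0,0,0,0,0.15,85,0,0,0,0,0,0,85,0,0,0,0,0,0,85]'
python3 - <<'E'
from h import *
s=bot.read_state();print(s["position"],s["eef_rot"],s["q"])
P=optics.camera_params("wrist");im=shot("wrist","w1")
np.save("P1.npy",P,allow_pickle=True)
c=w2px("wrist",[[501.2,310.8,77],[501.2,310.8,35]],P);print(c)
E
```

```text
t: 1.18
position: [346.5, -423.1, 231.1]
eef_rot: [-0.0, 0.82, 0.572, 0.0]
contact_force: [0.4, -0.6, -0.7]
gripper_width: 85.2
finger_force: 0.0
position: [481.5, -285.7, 231.2]
position: [552.8, -125.6, 229.2]
position: [529.2, 68.8, 231.1]
t: 2.85
position: [514.2, 229.0, 198.6]
eef_rot: [0.002, 0.819, 0.574, 0.006]
contact_force: [1.8, 0.1, 1.3]
gripper_width: 85.2
finger_force: 0.0
t: 3.1
position: [510.5, 222.3, 160.1]
eef_rot: [-0.001, 0.82, 0.573, -0.002]
contact_force: [0.5, -1.0, 0.1]
gripper_width: 85.2
finger_force: 0.0
[510.51571064 222.26594947 160.10074495] [-6.99415687e-04  8.19678620e-01  5.72820769e-01 -1.68435307e-03] [ 1.75796189e-01 -2.47753504e-02 -1.63752732e-01  1.43546354e+00
 -1.47944197e-04  2.09750072e+00]
[[259.89323645  95.04598782]
 [268.69043008  93.89839562]]
```

View pics/w1.png

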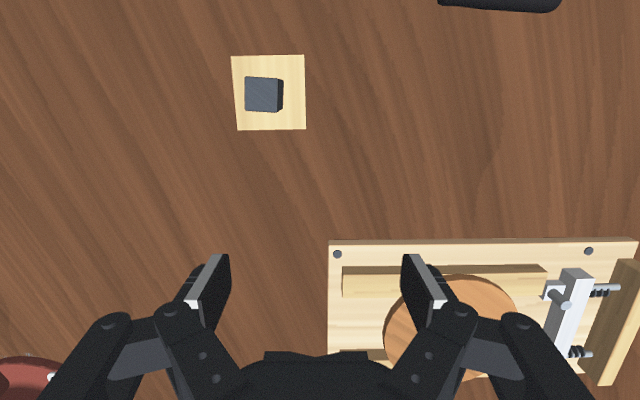

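```bash
python3 - <<'E'
from h import *
im=cv2.imread("pics/w1.png")[45:140,222:317]
cv2.imwrite("pics/c1.png",cv2.resize(im,None,fx=6,fy=6,interpolation=cv2.INTER_CUBIC))
E
```

```text
(no output)
```

View pics/c1.png

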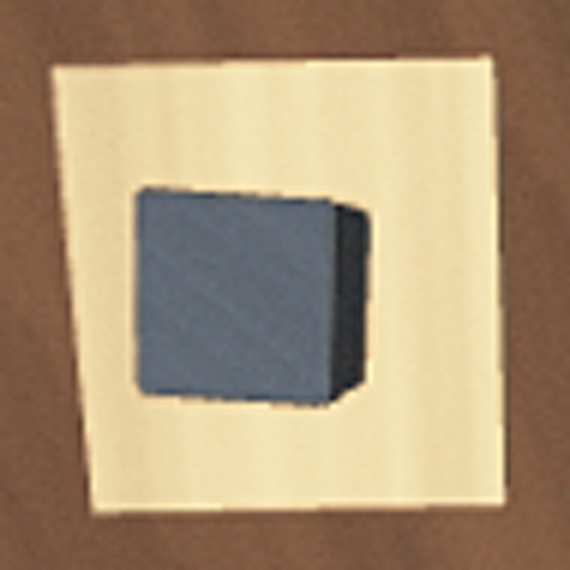

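The pin-head top has crop corners at about (137,188), (333,200), (331,404) and (138,393). The block's corners are at (53,67), (493,58), (505,503) and (92,514).

```bash
python3 - <<'E'
from h import *
np.set_printoptions(precision=1,suppress=True)
P=np.load("P1.npy",allow_pickle=True).item()
L=lambda p:[((x+.5)/6-.5+222,(y+.5)/6-.5+45) for x,y in p]
a=lambda v:np.degrees(np.arctan2(v[1],v[0]))
for p,z in(([(137,188),(333,200),(331,404),(138,393)],77),([(53,67),(493,58),(505,503),(92,514)],35)):
    b=px2w("wrist",L(p),z,P);print(b.mean(0),np.linalg.norm(np.roll(b,1,0)-b,axis=1),a(b[0]-b[3])-90,a(b[1]-b[2])-90,a(b[1]-b[0]),a(b[2]-b[3]))
t=np.array([501.5,311.0,40]);s=bot.read_state();R=__import__("scipy.spatial.transform",fromlist=["x"]).Rotation.from_quat(np.roll(s["eef_rot"],-1))
print(R.inv().apply(t-s["position"]),a(R.as_matrix()[:,1]))
E
```

```text
[502.  311.1  77. ] [23.3 22.8 23.2 23.2] -23.93331187630413 -22.9404306697151 -23.73415515728528 -23.501983194940756
[501.7 311.   35. ] [60.2 59.7 59.6 60.3] -19.60837834084252 -19.123259362077718 -19.365518644065002 -18.736793432160873
[ 79.8 -40.2 122.2] -20.099214798877302
```

Scaled: 26.6 mm / 200 = 0.133, -13.4 mm / 200 = -0.067, 0.06 rad / 2.0944 = 0.0286.

```bash
python3 nudge.py '[0,0,0,0.133,-0.067,0,85,0,0,0,0.133,-0.067,0,85,0,0,0,0.133,-0.067,0,85,0,0,0.0286,0,0,0.1,85,0,0,0,0,0,0.1,85]'
python3 nudge.py '[0,0,0,0,0,0,85,0,0,0,0,0,0,85,0,0,0,0,0,0,85]'
cat > rel.py <<'E'
import sys;from h import *
from scipy.spatial.transform import Rotation as Q
s=bot.read_state();R=Q.from_quat(np.roll(s["eef_rot"],-1));m=R.as_matrix()
np.set_printoptions(precision=2,suppress=True)
print(s["t"],s["position"],"d",R.inv().apply(np.array([float(v) for v in sys.argv[1:4]])-s["position"]),"yawy",np.degrees(np.arctan2(m[1,1],m[0,1])),"z",m[:,2],s["contact_force"])
E
python3 rel.py 501.8 311 42
```

```text
t: 3.57
position: [503.7, 313.0, 125.2]
eef_rot: [0.001, 0.837, 0.548, 0.003]
contact_force: [0.3, 0.1, -0.7]
gripper_width: 85.0
finger_force: 0.0
t: 3.82
position: [502.6, 311.0, 123.8]
eef_rot: [0.0, 0.836, 0.549, 0.001]
contact_force: [-0.3, 0.2, 0.1]
gripper_width: 84.7
finger_force: 0.0
3.8167 [502.64 311.02 123.8 ] d [-0.49 -0.93 81.8 ] yawy -23.458863605266863 z [ 0.  0. -1.] [-0.27  0.24  0.05]
```

Scaled: 27 mm / 200 = 0.135, -0.9 mm / 200 = -0.0045.

```bash
python3 nudge.py '[0,0,0,-0.0025,-0.0045,0.135,85,0,0,0,0,0,0.135,85,0,0,0,0,0,0.135,85,0,0,0,0,0,0,85,0,0,0,0,0,0,85]'
python3 nudge.py '[0,0,0,0,0,0,20,0,0,0,0,0,0,20,0,0,0,0,0,0,20,0,0,0,0,0,0,20,0,0,0,0,0,0,20]'
python3 nudge.py '[0,0,0,0,0,0,20,0,0,0,0,0,0,20,0,0,0,0,0,0,20,0,0,0,0,0,0,20,0,0,0,0,0,0,20]'
python3 rel.py 501.8 311 42
```

```text
t: 4.23
position: [500.3, 310.7, 41.1]
eef_rot: [-0.0, 0.836, 0.549, -0.0]
contact_force: [-0.1, 0.4, 0.8]
gripper_width: 85.4
finger_force: 0.0
t: 4.65
position: [500.8, 311.3, 41.2]
eef_rot: [0.0, 0.836, 0.549, 0.001]
contact_force: [-0.1, 0.1, 0.1]
gripper_width: 25.2
finger_force: 0.0
t: 5.07
position: [500.8, 311.3, 41.3]
eef_rot: [0.0, 0.836, 0.549, 0.001]
contact_force: [-1.2, -0.1, 6.6]
gripper_width: 23.4
finger_force: 58.7
5.0667 [500.85 311.3   41.26] d [ 0.1   1.   -0.74] yawy -23.384089389291173 z [ 0.  0. -1.] [-1.21 -0.14  6.59]
```

Scaled: 10 mm / 200 = 0.05.

```bash
python3 nudge.py '[0,0,0,0,0,0.05,20,0,0,0,0,0,0,20]' >/dev/null & wait; python3 rel.py 501.8 311 42
```

```text
5.2333 [502.89 314.14  37.38] d [-3.28  0.26 -4.65] yawy -23.30793366647347 z [ 0.01  0.01 -1.  ] [-14.2   4.5  47.6]
```

I got the sign wrong: +z points down, so that pressed the pin into the block. I'm lifting now and will check the grip.

Scaled: -10 mm / 200 = -0.05, -5 mm / 200 = -0.025.

```bash
python3 nudge.py '[0,0,0,0,0,-0.05,20,0,0,0,0,0,-0.025,20,0,0,0,0,0,0,20,0,0,0,0,0,0,20]'; python3 rel.py 501.8 311 42
```

```text
t: 5.57
position: [501.7, 312.5, 46.6]
eef_rot: [-0.0, 0.836, 0.549, 0.002]
contact_force: [3.5, 6.2, 2.3]
gripper_width: 23.5
finger_force: 61.7
5.5667 [501.7  312.49  46.61] d [-1.34  0.68  4.61] yawy -23.35970500271819 z [ 0.  0. -1.] [3.48 6.19 2.34]
```

Scaled: -35 mm / 200 = -0.175, -25 mm / 200 = -0.125, -0.065 rad / 2.0944 = -0.031.

```bash
python3 nudge.py '[0,0,0,0,0,-0.125,20,0,0,0,0,0,-0.175,20,0,0,0,0,0,-0.175,20,0,0,-0.031,0,0,0,20,0,0,0,0,0,0,20]'
python3 nudge.py '[0,0,0,-0.17,0.0925,0,20,0,0,0,-0.17,0.0925,0,20,0,0,0,-0.17,0.0925,0,20,0,0,0,-0.17,0.0925,0,20,0,0,0,-0.17,0.0925,0,20]'|sed -n 2p
python3 nudge.py '[0,0,0,-0.17,0.0925,0,20,0,0,0,-0.17,0.0925,0,20,0,0,0,-0.17,0.0925,0,20,0,0,0,-0.17,0.0925,0,20,0,0,0,-0.17,0.0925,0,20]'|sed -n 2p
python3 nudge.py '[0,0,0,0,0,0,20,0,0,0,0,0,0,20,0,0,0,0,0,0,20]'
python3 rel.py 589.7 9.5 142
python3 - <<'E'
from h import *
P=optics.camera_params("wrist");im=shot("wrist","w2");np.save("P2.npy",P,allow_pickle=True)
s=bot.read_state()["position"];c=shot("scene","s2")
q=w2px("scene",[s,s-[0,0,30]]);print(q)
u,v=q[0].astype(int);x=max(u-40,0);y=max(v-50,0);k=cv2.resize(c[y:y+90,x:x+80],None,fx=5,fy=5,interpolation=cv2.INTER_CUBIC)
print(x,y,w2px("wrist",[[589.7,9.5,45]],P))
o=np.zeros((450,800,3),np.uint8);o[:,:400]=k;o[:400,400:]=cv2.resize(im[:,120:520],(400,400));cv2.imwrite("pics/c2.png",o)
E
```

```text
t: 5.98
position: [501.5, 311.5, 142.5]
eef_rot: [0.001, 0.817, 0.577, 0.002]
contact_force: [-0.1, 0.5, -2.2]
gripper_width: 23.3
finger_force: 62.2
position: [528.9, 118.3, 138.2]
position: [558.9, -72.9, 138.3]
t: 7.07
position: [559.1, -71.0, 138.7]
eef_rot: [-0.001, 0.818, 0.575, -0.001]
contact_force: [0.2, 0.3, -2.2]
gripper_width: 23.2
finger_force: 62.1
7.0667 [559.09 -70.95 138.68] d [86.06  1.6  -3.31] yawy -19.763673421031328 z [-0.  0. -1.] [ 0.2   0.3  -2.23]
[[301.86917468 184.57977312]
 [302.04649679 194.38545677]]
261 134 [[317.26445827  86.22398647]]
```

View pics/c2.png

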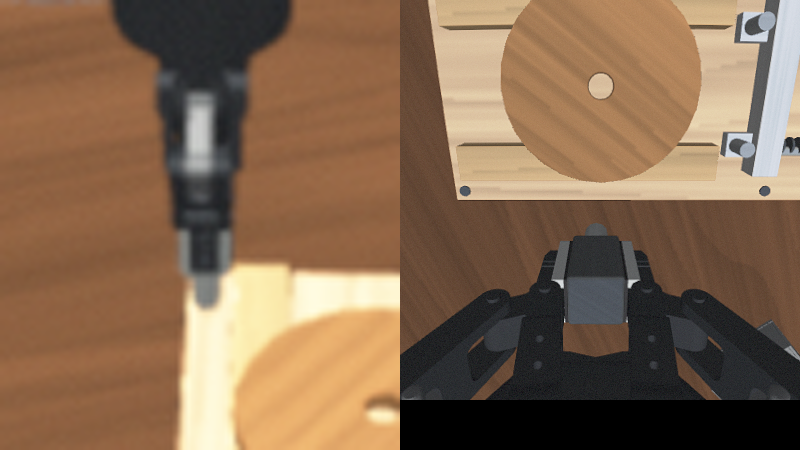

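```bash
python3 - <<'E'
from h import *
im=cv2.imread("pics/w2.png");P=np.load("P2.npy",allow_pickle=True).item()
a=cv2.resize(im[60:110,295:345],None,fx=8,fy=8,interpolation=cv2.INTER_CUBIC);b=cv2.resize(im[215:335,275:355],(400,600),interpolation=cv2.INTER_CUBIC)
o=np.zeros((600,800,3),np.uint8);o[:400,:400]=a;o[:,400:]=b
cv2.imwrite("pics/c3.png",o)
t=np.array([559.09,-70.95,138.7]);x=np.array([.337,.941,0]);y=np.array([.941,-.337,0])
# upright model: tip lower edge circle (chamfer ~), shank top circle, head corners, for tip=TCP-30.5
for d in(30,34.3):
  z=t[2]-d
  pts=[[*(t+7*x)[:2],z],[*(t+7*y)[:2],z+2],[*(t-7*y)[:2],z+2]]+[[*(t+12*i*x+12*j*y)[:2],z+h] for h in(30,70) for i in(1,-1) for j in(-1,1)]
  q=w2px("wrist",pts,P);q=(q+.5-[275,215])*5+[400,0]
  print(d,q.round(0).tolist())
E
```

```text
30 [[602.0, 28.0], [658.0, 86.0], [545.0, 86.0], [485.0, 103.0], [715.0, 103.0], [491.0, 299.0], [710.0, 299.0], [447.0, 333.0], [748.0, 333.0], [458.0, 570.0], [739.0, 570.0]]
34.3 [[602.0, 14.0], [657.0, 71.0], [547.0, 71.0], [488.0, 85.0], [712.0, 85.0], [494.0, 277.0], [708.0, 277.0], [452.0, 301.0], [744.0, 302.0], [462.0, 533.0], [735.0, 534.0]]
```

View pics/c3.png

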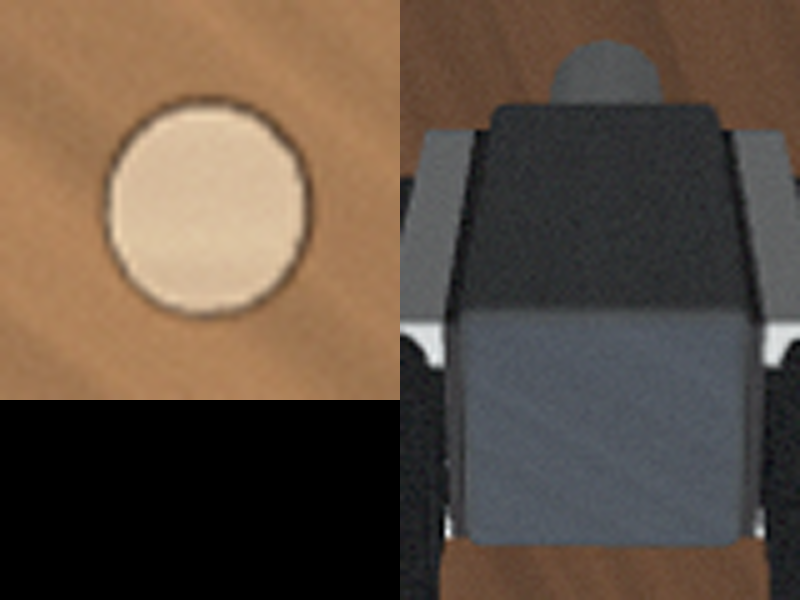

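```bash
python3 - <<'E'
from h import *
P=np.load("P2.npy",allow_pickle=True).item()
h=px2w("wrist",[(320.5,85.5)],45,P)[0];print(h)
x=np.array([.337,.941,0]);y=np.array([.941,-.337,0])
t=h+1.1*x-.4*y;print(t, "top-cam hole 589.5,9.5")
E
```

```text
[592.11279686   9.17153249  45.        ]
[592.10709686  10.34143249  45.        ] top-cam hole 589.5,9.5
```

```bash
python3 rel.py 591.5 9.5 142
```

```text
7.1667 [559.5  -70.07 139.41] d [85.7   3.41 -2.59] yawy -19.629373933856073 z [-0.  0. -1.] [ 0.11  0.84 -2.46]
```

Scaled: 30 mm / 200 = 0.15, 28.9 mm / 200 = 0.1445.

```bash
python3 nudge.py '[0,0,0,0.1445,0.005,0,20,0,0,0,0.1445,0.005,0,20,0,0,0,0.1445,0.005,0,20,0,0,0,0,0,0.15,20,0,0,0,0,0,0.09,20]'
python3 nudge.py '[0,0,0,0,0,0,20,0,0,0,0,0,0,20,0,0,0,0,0,0,20,0,0,0,0,0,0,20]'|tail -2
python3 rel.py 591.2 10.2 84
```

```text
t: 7.58
position: [592.2, 12.4, 91.1]
eef_rot: [0.0, 0.816, 0.578, 0.0]
contact_force: [-1.0, -0.4, -2.3]
gripper_width: 23.4
finger_force: 62.3
gripper_width: 23.5
finger_force: 62.2
7.9167 [592.97   9.21  94.08] d [ 0.33 -2.03 10.08] yawy -19.666867914067982 z [ 0. -0. -1.] [ 0.24  0.27 -1.8 ]
```

Scaled: 9 mm / 200 = 0.045, -2 mm / 200 = -0.01.

```bash
python3 nudge.py '[0,0,0,0.0015,-0.01,0.045,20,0,0,0,0,0,0,20,0,0,0,0,0,0,20,0,0,0,0,0,0,20,0,0,0,0,0,0,20]'
python3 rel.py 591.2 10.2 84
python3 - <<'E'
from h import *
w=shot("wrist","w4");s=shot("scene","s4");t=shot("top","t4");p=bot.read_state()["position"]
o=np.zeros((400,800,3),np.uint8)
for i,(c,im) in enumerate((("wrist",w),("scene",s))):
    u,v=w2px(c,[[p[0],p[1],50]])[0];print(c,u,v);u,v=int(u),int(v);r=40 if i else 60
    k=im[max(v-r,0):v+r,u-r:u+r];o[:,400*i:400*i+400]=cv2.resize(k,(400,int(400*k.shape[0]/k.shape[1])),interpolation=cv2.INTER_CUBIC)[:400]
cv2.imwrite("pics/c4.png",o)
E
```

```text
t: 8.33
position: [590.4, 10.1, 83.5]
eef_rot: [0.0, 0.818, 0.576, 0.0]
contact_force: [-0.0, 0.8, -2.3]
gripper_width: 23.7
finger_force: 62.2
8.3333 [590.41  10.14  83.47] d [ 0.32  0.72 -0.53] yawy -19.675069171611902 z [ 0. -0. -1.] [-0.02  0.79 -2.25]
wrist 314.6592463385788 227.85031155036714
scene 337.6406230333942 213.48555677327084
```

View pics/c4.png

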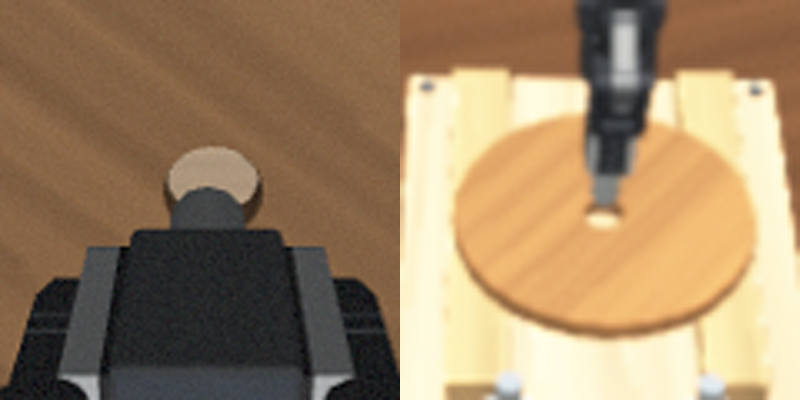

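```bash
python3 - <<'E'
from h import *
w=cv2.imread("pics/w4.png");s=cv2.imread("pics/s4.png")
o=np.zeros((480,800,3),np.uint8)
o[:,:400]=cv2.resize(w[205:253,297:337],(400,480),interpolation=cv2.INTER_CUBIC)
o[:400,400:]=cv2.resize(s[195:225,323:353],(400,400),interpolation=cv2.INTER_CUBIC)
cv2.imwrite("pics/c5.png",o)
p=np.array([590.41,10.14,83.47]);x=np.array([.337,.941,0]);y=np.array([.941,-.337,0])
th=np.radians(np.arange(0,360,45))
P=optics.camera_params("wrist");S=optics.camera_params("scene")
for n,c,r,z in(("tip",p,7,83.47-30),("tip5",p,5.5,83.47-32),("hole",np.array([591.5,9.3,0]),9.5,45)):
    X=[[*(c+r*(np.cos(a)*x+np.sin(a)*y))[:2],z] for a in th]
    q=(w2px("wrist",X,P)+.5-[297,205])*10;r_=(w2px("scene",X,S)+.5-[323,195])*13.333+[400,0]
    print(n,q.round().astype(int).tolist(),r_.round().astype(int).tolist())
E
```

```text
tip [[181, 157], [260, 187], [292, 259], [259, 329], [181, 358], [103, 329], [70, 259], [102, 187]] [[640, 240], [630, 259], [604, 266], [576, 258], [564, 239], [574, 220], [601, 213], [628, 221]]
tip5 [[181, 166], [243, 189], [268, 245], [242, 300], [181, 322], [120, 300], [95, 245], [120, 189]] [[632, 248], [624, 262], [603, 268], [581, 262], [572, 247], [580, 232], [601, 227], [622, 233]]
hole [[202, 73], [305, 113], [346, 207], [302, 299], [201, 337], [100, 299], [56, 207], [98, 113]] [[650, 278], [636, 304], [600, 314], [563, 303], [547, 277], [561, 252], [596, 242], [633, 252]]
```

View pics/c5.png

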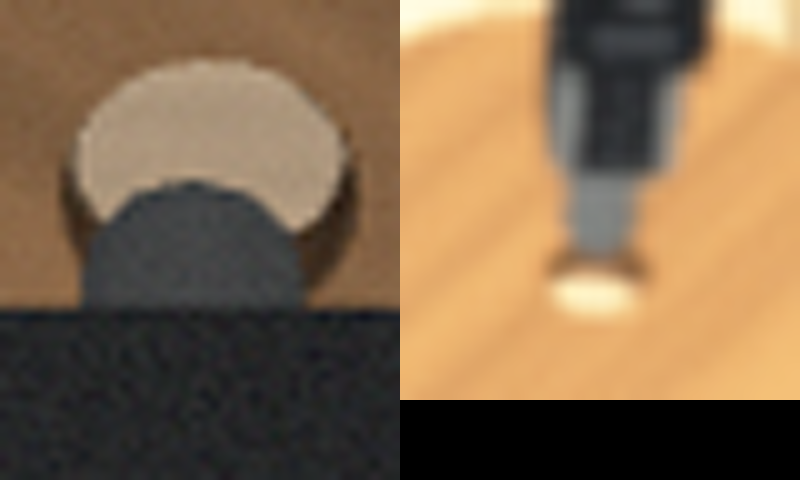

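Both crops show the pin tip just over the hole, short by about 1–1.5 mm in tool x and y. I'll correct that and go down while watching the force.

Scaled: 4 mm / 200 = 0.02, 1.4 mm / 200 = 0.007.

```bash
python3 nudge.py '[0,0,0,0.0065,0.007,0,20,0,0,0,0,0,0,20,0,0,0,0,0,0.02,20,0,0,0,0,0,0.02,20,0,0,0,0,0,0,20]'|sed -n 1,4p
python3 nudge.py '[0,0,0,0,0,0,20,0,0,0,0,0,0,20]'|sed -n 2,4p;python3 rel.py 591.2 10.2 56
```

```text
t: 8.9
position: [591.5, 11.1, 74.0]
eef_rot: [-0.0, 0.817, 0.576, -0.001]
contact_force: [-0.1, 0.6, -1.7]
position: [592.0, 11.0, 75.1]
eef_rot: [-0.0, 0.817, 0.576, -0.0]
contact_force: [0.6, 0.3, -2.8]
9.0667 [591.96  11.02  75.12] d [-1.02 -0.43 19.12] yawy -19.664676491883082 z [-0. -0. -1.] [ 0.56  0.33 -2.78]
```

Scaled: 4 mm / 200 = 0.02.

```bash
python3 nudge.py '[0,0,0,0,0,0.02,20,0,0,0,0,0,0.02,20,0,0,0,0,0,0,20,0,0,0,0,0,0,20]'|sed -n 1,4p
python3 rel.py 591.2 10.2 56
```

```text
t: 9.4
position: [591.7, 11.1, 66.8]
eef_rot: [-0.0, 0.817, 0.576, -0.0]
contact_force: [0.3, 1.0, -1.6]
9.4 [591.73  11.08  66.79] d [-1.   -0.19 10.79] yawy -19.664106199802095 z [-0.  0. -1.] [ 0.32  0.96 -1.57]
```

Scaled: 5.5 mm / 200 = 0.0275.

```bash
python3 nudge.py '[0,0,0,0,0,0.0275,20,0,0,0,0,0,0.0275,20,0,0,0,0,0,0,20,0,0,0,0,0,0,20]'|sed -n 1,4p
python3 nudge.py '[0,0,0,0,0,0,20,0,0,0,0,0,0,20]'|sed -n 2,4p
python3 rel.py 591.2 10.2 56
python3 - <<'E'
from h import *
w=shot("wrist","w6");s=shot("scene","s6")
o=np.zeros((480,800,3),np.uint8)
o[:300,:400]=cv2.resize(w[160:310,215:415],(400,300),interpolation=cv2.INTER_CUBIC)
o[:400,400:]=cv2.resize(s[175:235,310:370],(400,400),interpolation=cv2.INTER_CUBIC)
cv2.imwrite("pics/c6.png",o)
E
```

```text
t: 9.73
position: [591.6, 11.1, 55.6]
eef_rot: [-0.0, 0.817, 0.576, -0.0]
contact_force: [-0.1, -0.1, -2.1]
position: [592.2, 11.0, 56.5]
eef_rot: [0.0, 0.817, 0.576, 0.0]
contact_force: [0.2, 0.3, -2.0]
9.9 [592.22  11.    56.49] d [-1.09 -0.7   0.49] yawy -19.6619491474258 z [ 0. -0. -1.] [ 0.21  0.27 -2.04]
```

View pics/c6.png

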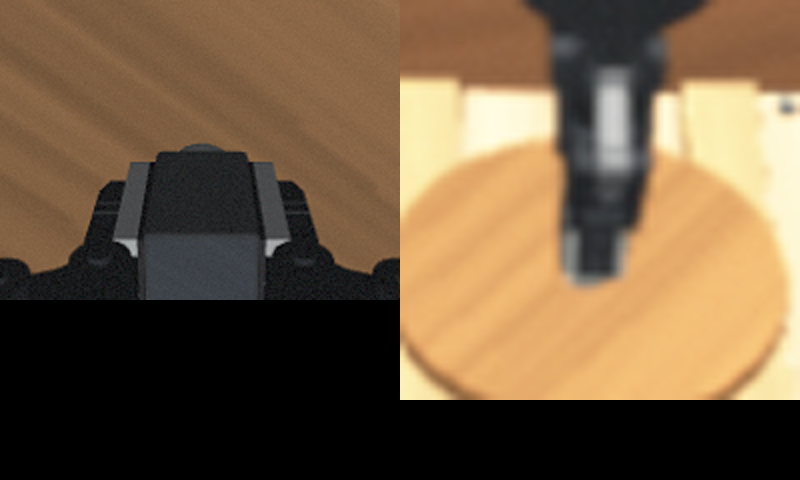

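Scaled: 11 mm / 200 = 0.055, 10 mm / 200 = 0.05.

```bash
python3 nudge.py '[0,0,0,-0.0035,0.055,0,20,0,0,0,-0.0035,0.055,0,20,0,0,0,-0.0035,0.05,0,20,0,0,0,0,0,0,20,0,0,0,0,0,0,20]'|sed -n 1,4p
python3 nudge.py '[0,0,0,0,0,0,20,0,0,0,0,0,0,20]'|sed -n 2,4p
cat > f.py <<'E'
from h import *
s=bot.read_state();p=s["position"];f=s["contact_force"];d=np.array([.941,-.337,0]);x=np.array([.337,.941,0])
print("t %.2f adv %.2f lat %.2f z %.1f push %.2f latF %.2f Fz %.2f"%(s["t"],(p-[592.2,11,0])@d,(p-[592.2,11,0])@x,p[2],-f@d,f@x,f[2]),s["gripper_width"])
E
python3 f.py
```

```text
t: 10.42
position: [621.5, -1.8, 56.3]
eef_rot: [-0.0, 0.818, 0.576, -0.0]
contact_force: [-0.3, -0.3, -3.1]
position: [621.1, -1.4, 56.3]
eef_rot: [-0.0, 0.817, 0.576, -0.0]
contact_force: [-0.9, -0.2, -2.7]
t 10.58 adv 31.34 lat -1.97 z 56.3 push 0.73 latF -0.51 Fz -2.66 23.34274382703865
```

Scaled: 4 mm / 200 = 0.02.

```bash
python3 nudge.py '[0,0,0,0,0.02,0,20,0,0,0,0,0.02,0,20,0,0,0,0,0,0,20,0,0,0,0,0,0,20,0,0,0,0,0,0,20]'>/dev/null;python3 f.py
python3 nudge.py '[0,0,0,0,0.015,0,20,0,0,0,0,0,0,20,0,0,0,0,0,0,20,0,0,0,0,0,0,20]'>/dev/null;python3 f.py
```

```text
t 11.00 adv 39.92 lat -2.12 z 56.3 push 0.93 latF 0.80 Fz -3.28 23.124841654323564
t 11.33 adv 42.92 lat -2.13 z 56.3 push 0.32 latF -0.11 Fz -1.58 23.614188120712836
```

Scaled: 3 mm / 200 = 0.015.

```bash
python3 nudge.py '[0,0,0,0,0.015,0,20,0,0,0,0,0,0,20,0,0,0,0,0,0,20,0,0,0,0,0,0,20]'>/dev/null;python3 f.py
python3 nudge.py '[0,0,0,0,0.01,0,20,0,0,0,0,0,0,20,0,0,0,0,0,0,20,0,0,0,0,0,0,20]'>/dev/null;python3 f.py
python3 nudge.py '[0,0,0,0,0.01,0,20,0,0,0,0,0,0,20,0,0,0,0,0,0,20,0,0,0,0,0,0,20]'>/dev/null;python3 f.py
```

```text
t 11.67 adv 45.98 lat -2.11 z 56.3 push -0.23 latF 0.29 Fz -2.48 23.39245352640984
t 12.00 adv 47.94 lat -2.11 z 56.3 push -0.32 latF -0.30 Fz -1.91 23.647066943243047
t 12.33 adv 49.30 lat -2.15 z 56.2 push 5.15 latF -0.95 Fz 1.42 23.502301813284177
```

Scaled: 2 mm / 200 = 0.01.

```bash
python3 nudge.py '[0,0,0,0,0.01,0,20,0,0,0,0,0,0,20,0,0,0,0,0,0,20,0,0,0,0,0,0,20]'>/dev/null;python3 f.py
python3 nudge.py '[0,0,0,0,0.01,0,20,0,0,0,0,0,0,20,0,0,0,0,0,0,20,0,0,0,0,0,0,20]'>/dev/null;python3 f.py
```

```text
t 12.67 adv 51.08 lat -2.20 z 56.2 push 6.68 latF -1.33 Fz 2.28 23.41691453201637
t 13.00 adv 52.68 lat -2.30 z 56.2 push 8.41 latF -2.17 Fz 4.05 23.42040567600734
```

The manual's scale: shifts go in shares of 200 mm and turns go in shares of 120 degrees. Converting my numbers, 2 mm / 200 = 0.01.

```bash
python3 nudge.py '[0,0,0,0,0.01,0,20,0,0,0,0,0,0,20,0,0,0,0,0,0,20,0,0,0,0,0,0,20]'>/dev/null;python3 f.py
python3 nudge.py '[0,0,0,0,0.01,0,20,0,0,0,0,0,0,20,0,0,0,0,0,0,20,0,0,0,0,0,0,20]'>/dev/null;python3 f.py
```

```text
t 13.33 adv 54.23 lat -2.37 z 56.1 push 9.81 latF -2.83 Fz 4.81 23.24266503734792
t 13.67 adv 55.83 lat -2.45 z 56.1 push 13.11 latF -2.61 Fz 6.91 23.55897827263453
```

```bash
python3 - <<'E'
from h import *
s=shot("scene","s7");a=cv2.imread("pics/s6.png").astype(np.float32).mean(2);b=s.astype(np.float32).mean(2)
print(w2px("scene",[[697,-30.6,40]])) 
o=np.vstack([cv2.resize(i[235:300,285:390],None,fx=4.5,fy=4.5,interpolation=cv2.INTER_CUBIC) for i in(cv2.imread("pics/s6.png"),s)])
cv2.imwrite("pics/c7.png",o);print(o.shape)
# profile of bar edges along v at several columns (bar top band)
for c in(322,330,345,352):
    print(c,np.r_[a[254:284,c-3:c+4].mean(1)].round().astype(int),"\n",b[254:284,c-3:c+4].mean(1).round().astype(int))
E
```

```text
[[338.10545187 252.03104256]]
(584, 472, 3)
322 [215 216 226 250 253 253 253 253 254 254 252 229 179 161 147 137 155 180
 184 189 188 186 189 195 222 228 229 229 227 226] 
 [123 157 200 215 224 249 254 254 253 253 254 254 253 235 176 168 155 138
 141 180 189 187 192 197 223 229 229 229 228 227]
330 [244 244 246 253 254 253 253 253 254 254 253 240 181 167 167 171 195 233
 242 243 242 242 242 241 235 228 229 228 227 226] 
 [164 133 117 164 231 252 254 254 253 253 254 254 253 235 177 169 169 170
 177 219 239 242 242 242 236 230 229 229 228 227]
345 [234 234 237 250 253 253 253 253 253 254 254 240 180 168 168 169 185 220
 233 234 234 234 235 234 229 226 228 229 227 227] 
 [177 149 118 135 199 240 252 253 253 253 254 254 253 241 194 172 169 169
 174 208 230 235 235 235 230 226 229 229 229 228]
352 [241 240 242 251 253 253 254 253 254 254 254 237 173 169 168 168 190 223
 232 232 230 229 229 228 223 219 225 228 228 227] 
 [135 148 190 228 239 244 252 253 254 254 254 254 253 242 199 174 170 170
 174 206 226 230 230 229 224 221 225 229 229 228]
```

View pics/c7.png

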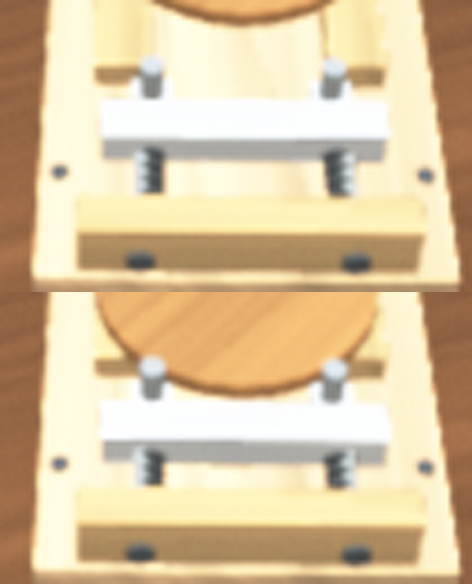

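```bash
python3 f.py; python3 - <<'E'
from h import *
p=np.array([705,-33,33.]);d=np.array([.941,-.337,0])
print((w2px("scene",[p+8*d])-w2px("scene",[p]))/8)
E
```

```text
t 13.72 adv 55.80 lat -2.47 z 56.1 push 12.13 latF -2.40 Fz 7.07 23.32759020555158
[[0.01639545 0.34968512]]
```

Scaled: 2 mm / 200 = 0.01.

```bash
python3 nudge.py '[0,0,0,0,0.01,0,20,0,0,0,0,0,0,20,0,0,0,0,0,0,20,0,0,0,0,0,0,20]'>/dev/null;python3 f.py
python3 nudge.py '[0,0,0,0,0.0075,0,20,0,0,0,0,0,0,20,0,0,0,0,0,0,20,0,0,0,0,0,0,20]'>/dev/null;python3 f.py
python3 - <<'E'
from h import *
a=cv2.imread("pics/s6.png").astype(float).mean(2);b=shot("scene","s8").astype(float).mean(2);r=[]
def cr(p): 
    i=np.where((p[:-1]>210)&(p[1:]<=210))[0]; i=i[i>6][0]; return i+(p[i]-210)/(p[i]-p[i+1])
for c in range(318,358,4):
    r.append(cr(b[254:284,c-3:c+4].mean(1))-cr(a[254:284,c-3:c+4].mean(1)))
print(np.round(r,2),np.median(r)/.35)
E
python3 rel.py 0 0 0
```

```text
t 14.05 adv 57.37 lat -2.55 z 56.1 push 15.77 latF -3.36 Fz 8.32 23.502940847783368
t 14.38 adv 58.46 lat -2.58 z 56.1 push 16.52 latF -4.56 Fz 9.99 23.134894113934166
[3.25 3.12 2.95 2.88 2.88 2.88 2.89 2.88 2.95 3.18] 8.34210935423694
14.4333 [646.4  -11.16  56.09] d [-206.77 -612.18   59.95] yawy -19.650762289598408 z [-0.01  0.   -1.  ] [-17.37   1.37   9.5 ]
```

```bash
for i in 1 2 3 4 5 6; do python3 nudge.py '[0,0,0,0,0,0,20,0,0,0,0,0,0,20,0,0,0,0,0,0,20,0,0,0,0,0,0,20,0,0,0,0,0,0,20]'>/dev/null;python3 f.py;done
python3 - <<'E'
from h import *
a=cv2.imread("pics/s6.png").astype(float).mean(2);b=shot("scene","s9").astype(float).mean(2);r=[]
def cr(p): 
    i=np.where((p[:-1]>210)&(p[1:]<=210))[0]; i=i[i>6][0]; return i+(p[i]-210)/(p[i]-p[i+1])
for c in range(318,358,4):
    r.append(cr(b[254:284,c-3:c+4].mean(1))-cr(a[254:284,c-3:c+4].mean(1)))
print(np.median(r)/.35)
E
```

```text
t 14.85 adv 58.46 lat -2.57 z 56.1 push 17.03 latF -4.32 Fz 9.54 23.15371156885529
t 15.27 adv 58.50 lat -2.57 z 56.1 push 17.39 latF -4.26 Fz 9.46 23.475474216193398
t 15.68 adv 58.46 lat -2.57 z 56.1 push 16.89 latF -4.16 Fz 9.78 23.392498282999963
t 16.10 adv 58.44 lat -2.55 z 56.1 push 17.00 latF -4.36 Fz 9.66 22.938123844206007
t 16.52 adv 58.45 lat -2.55 z 56.1 push 16.54 latF -4.84 Fz 9.31 23.301324004463822
t 16.93 adv 58.47 lat -2.58 z 56.1 push 17.04 latF -4.12 Fz 9.77 23.24705898927895
8.341069453521321
```

```bash
python3 -c "
from workcell import bot, optics
print(bot.finish_job())"
```

```text
the job is handed in; nothing more can be done
None
```

The job is handed in with the pin gripped, through the flange hole, and pressing the flange against both posts at an estimated 9 N (from about 8 mm of stop travel). The wrist read a steady 17 N, which I put down to friction. On the way I briefly pressed the pin into its block with about 48 N by mistake, which tilted it roughly 0.04 rad in the grip; I got no verdict back.

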